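Lock a water-filter cap with its hex key

TASK

The cartridge in one of the two water-filter pods on the counter still has to be locked: it is the pod whose cap has a six-sided socket. Take the stout hex key with the long T-bar out of the wooden rack, seat it upright and fully down in that hex socket, and turn it clockwise (seen from above) until the cap stops. Leave the key standing in the socket, and leave the slim key with the short bar in the rack.

Things in the scene. Friction and masses are not known exactly. Their poses are not given: they have to be found in the camera images.
- hex_key_bar (a point): Centre of the hex key's steel T-bar: 86 mm along y, 16 along x (grip), 18 high; z up the key. The key hangs by a 60 mm collar (underside 42 mm below) in either hole of a wooden rack, 56 mm high; bar centre 98 mm above the counter; lift 55 mm to clear. Hex nose tapers from 36 mm across flats (56 mm below) to 13 at the tip (88 below); two flats face along x. Gap to rack hole: 5 mm.
- socket (a point): Mouth centre of the hex socket, 70 mm above the counter, in a fixed white pod 92 mm wide; turns with cap, z up; floats 5 mm sideways on light springs. 44 mm deep; across flats 54 mm at the mouth, 37 at 12 mm depth, 14 at the floor; two flats face along x. Key fits with its x at any multiple of 60 deg to this x, +-10. Seated, its bar centre is 44 mm above. Other pod's cap: round 44 mm recess.
- cap (a joint): Turn of the cap with the hex socket, rad: grows clockwise seen from above, from 0 (open) to a hard stop at 1.05 (locked, 60 degrees); starts at 0 to 0.15. It stays where it is left and turns with about 0.06 N m. A rib on the cap's rim points to a narrow mark on the pod at 0 and to a broad mark when locked. The two pods may stand either way round.
- slim_key_bar (a point): Centre of the bar of the other, slim steel key, hanging in the other hole of the rack, 110 mm from the hex key: its T-bar is only 46 mm long and its nose is a thin 10 mm round rod; collar and height are as on the hex key. Leave it in the rack.
Not all that is in view belongs to the job. What is shaped like the part that bears hex_key_bar but purple is not meant.

How it is judged:
By the outcome, as a careful person would: the job done as asked, in the order asked, and still so for the second after the job is handed in, with the robot touching nothing.
It also fails if it takes over 40 s, if anything falls off the work surface, if the arm or the gripper's body presses on something with over 40 N, if the wrist force passes 120 N, or if a joint passes its speed limit or range.

ROBOT

A 7-joint arm with a two-finger parallel gripper is mounted at the origin on a cart in front of the work surface, level with it; the furniture and walls round the work are solid. World frame = base frame: x ahead of the robot, y to its left, z up, the work surface at z = 0. Lengths are in m, angles in rad, forces in N, time in s.
With the tool pointing down it reaches from about 0.425 to 0.825 m from the base axis. Payload 3.6 kg.
Tool frame: the origin (TCP) lies where the fingers leave the gripper's body, on its centre line; the fingertips stand 73 mm ahead of it and the grasp point (between the pads) lies 54 mm ahead of it; z points along the fingers, y is the line along which they close (so a half turn about z gives the same grasp; the last joint's range is limited). The gripper opens to 85 mm and grips with 20 to 120 N. Pads are 22 mm wide; open, the fingers measure 114 mm over their backs; the gripper's body (76 mm by 85 mm) begins 54 mm behind the grasp point. The pads swing forward as they close: fully open they stand 13 mm farther back than shut.
Start: joints at [1.312, 0.615, -0.013, 1.423, 0.008, 1.103, -0.04], TCP at [0.149, -0.633, 0.304] pointing down, gripper open.
Joint ranges: [-3.12, 3.12], [-0.3, 2.06], [-1.34, 1.32], [0.26, 2.42], [-1.36, 4.5], [0.01, 1.98], [-2.84, 2.84]. Speed limits (rad/s): [2.79, 2.79, 3.14, 3.14, 3.14, 3.14, 3.14].

INTERFACE

Orientations are given as a unit quaternion [x, y, z, w].
In Python, from station import arm, snapshot, camera_info, ticket gives the robot as it stands. Calls block until the motion is done:
- arm.movep(position, orientation): joint-space move of the TCP to a pose.
- arm.line_to(position, velocity=0.15, ori=None): straight line of the TCP; ori=None keeps the orientation; velocity is the mean speed in m/s.
- arm.move_j(angles): joint-space move.
- arm.move_gripper(opening, effort=None): opening from 0.0 (shut) to 1.0 (fully open); effort is the grip in N (None keeps the last); returns when the fingers have stopped.
- arm.pause(seconds).
- arm.ik(position, orientation): joint angles nearest the present ones, or None.
- snapshot(name): name is "scene" or "side" or "wrist"; returns the picture (480x640x3 uint8, blue, green, red); there is no depth.
- camera_info(name): a dict with "fx", "fy", "cx", "cy" (pixels), "R" (3x3) and "t" (3): a world point X has camera coordinates R X + t; the wrist camera has in their place "T_tool_cam" (4x4, takes a point from camera to tool coordinates, whose origin is the TCP and whose axes are the flange's). Camera axes: x right, y down, z forward; pixel columns grow to the right and rows downward; lengths in m; the calibration is good to about 2 mm. A picture is of the moment at which its call begins: read the wrist's pose just before it. camera_info takes no time and is no camera call.
A pose or a line that the arm cannot do raises arm.MotionError and nothing moves.
- ticket.finish_job(): hands the job in; it is judged then, once.
Readings, each from a call of its own:
- arm.read_time(): time.
- arm.read_joint_positions(): joint angles.
- arm.read_dq(): joint speeds.
- arm.read_effort(): joint torques, N m.
- arm.read_tool_pos(): TCP position.
- arm.read_eef_rot(): TCP orientation.
- arm.read_ft_force(): force on the tool from outside, world axes, zero at the start.
- arm.read_wrist_torque(): the same for the moment, N m.
- arm.read_opening(): opening from 0.0 (shut) to 1.0 (fully open).
- arm.read_finger_force(): force on a finger pad.
Only numpy, scipy, OpenCV 4.12 (cv2) and the standard library are available. Lean on these libraries where they do the work, as an engineer would, in place of code of your own. Each camera call takes 0.05 s, during which the arm holds its last target. There are 200 camera calls.

## Working session

There is one attempt and no reset: what is moved stays moved. The work goes in short steps, each a Python script; the robot and the scene stay as the last script left them, time stands still between calls to the robot, and variables do not carry over. Pictures are saved under pics/ and viewed, at most 10 in all, crops included, and the job is handed in when it is done.

```bash
mkdir -p pics; python3 - <<'E'
from station import arm,snapshot,camera_info
import cv2
for n in("scene","side"):
    cv2.imwrite(f"pics/{n}0.png",snapshot(n)); c=camera_info(n); print(n,c)
print(camera_info("wrist"),arm.read_time(),arm.read_eef_rot(),arm.read_tool_pos())
E
```

```text
scene {'fx': 536.9400688129225, 'fy': 536.9400688129225, 'cx': 324.19502708877985, 'cy': 239.060699963931, 'R': array([[-0.74579943, -0.66612463,  0.0078229 ],
       [-0.33942805,  0.36987002, -0.86486113],
       [ 0.57321184, -0.64766824, -0.50195023]]), 't': array([0.35879404, 0.26078285, 0.6885938 ])}
side {'fx': 499.6021703301298, 'fy': 499.6021703301298, 'cx': 321.3452735747168, 'cy': 241.03958365531315, 'R': array([[ 0.98803382, -0.15410294,  0.00643835],
       [-0.07755363, -0.53245249, -0.84289963],
       [ 0.13332143,  0.83231402, -0.53803231]]), 't': array([-0.48799379,  0.10977934,  1.09638651])}
{'fx': 426.8777991505907, 'fy': 426.8777991505907, 'cx': 314.082138454839, 'cy': 241.45661966397097, 'T_tool_cam': array([[-1.61433370e-04, -9.50506821e-01, -3.10703647e-01,
         8.14428682e-02],
       [ 9.99999953e-01, -2.34473605e-04,  1.97729890e-04,
        -1.60346830e-03],
       [-2.60795413e-04, -3.10703601e-01,  9.50506815e-01,
        -6.83812622e-02],
       [ 0.00000000e+00,  0.00000000e+00,  0.00000000e+00,
         1.00000000e+00]])} 0.1 [ 9.93287536e-01  1.15665434e-01 -1.59103504e-04 -1.16351049e-03] [ 0.14921982 -0.63211084  0.30283263]
```

View pics/scene0.png

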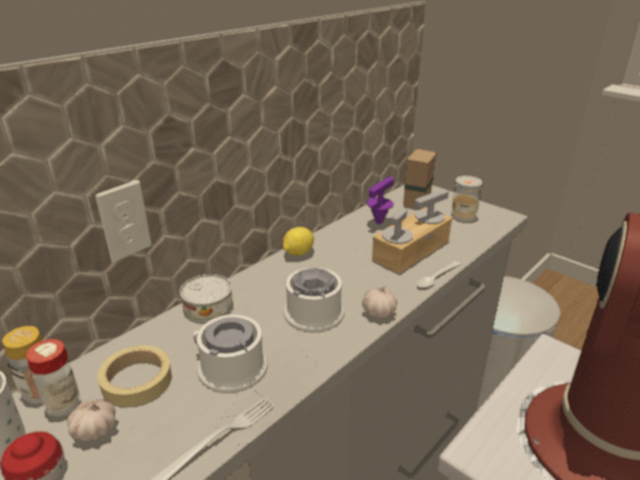

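View pics/side0.png

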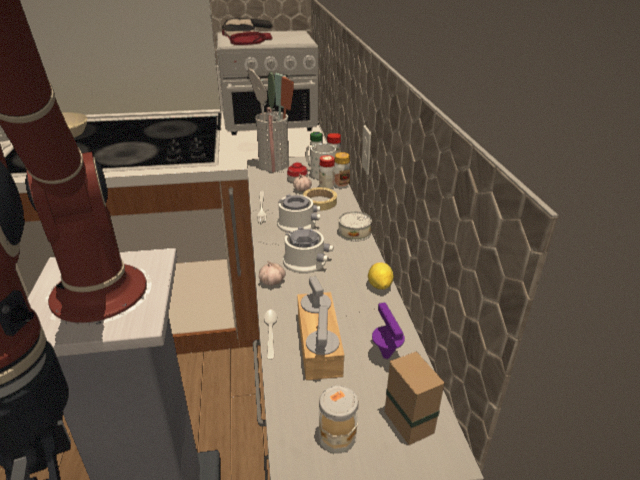

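In the scene view the rack's two bars are at (398,222) and (432,206). The pods are at (314,285) and (230,340), and the purple decoy is at (380,200). In the side view the long bar is the nearer one, about (323,325), and the short one is at (315,290). I'll confirm this in one enlarged montage.

```bash
python3 - <<'E'
import cv2,numpy as np
s=cv2.imread("pics/scene0.png");d=cv2.imread("pics/side0.png")
f=lambda im,x,y:cv2.resize(im[y:y+75,x:x+100],(400,300),interpolation=cv2.INTER_CUBIC)
m=np.vstack([np.hstack([f(s,365,180),f(d,270,270)]),np.hstack([f(s,265,260),f(s,180,310)])])
cv2.imwrite("pics/m1.png",m)
m=np.hstack([cv2.resize(d[180:280,250:350],(600,600),interpolation=cv2.INTER_CUBIC)])
cv2.imwrite("pics/m2.png",m)
E
```

```text
(no output)
```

View pics/m1.png

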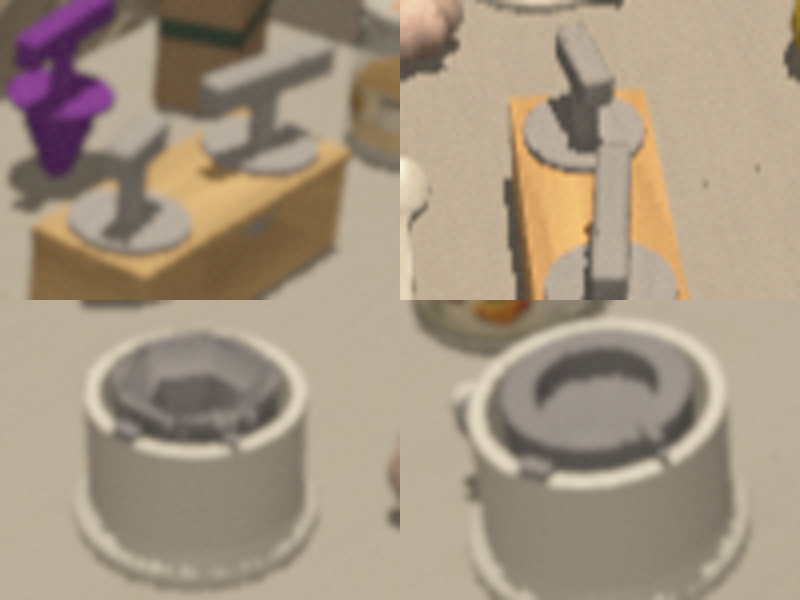

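Hex-socket pod: scene (314,281), faceted recess. The other pod, at (230,335), is round. Hex key: long bar at scene (432,200), side (323,323). The short bar at (400,217) is the slim key, and the purple one is the decoy. Next I'll compute positions.

```bash
cat > h.py <<'E'
from station import arm,snapshot,camera_info,ticket
import numpy as np,cv2
from scipy.spatial.transform import Rotation as Ro
def ray(n,u,v,z,pose=None):
    c=camera_info(n); d=np.array([(u-c['cx'])/c['fx'],(v-c['cy'])/c['fy'],1])
    if pose is None: R=c['R'].T; o=-R@c['t']
    else:
        T=c['T_tool_cam']; Rt=Ro.from_quat(pose[1]).as_matrix(); R=Rt@T[:3,:3]; o=Rt@T[:3,3]+pose[0]
    d=R@d; return o+d*(z-o[2])/d[2]
def pose(): return np.array(arm.read_tool_pos()),np.array(arm.read_eef_rot())
def ori(yaw): return (Ro.from_euler('z',yaw)*Ro.from_quat([1,0,0,0])).as_quat()  # tool x at world yaw; tool y = yaw-90
E
python3 - <<'E'
from h import *
p=lambda *a:print(a,ray(*a).round(3))
p("scene",432,200,.1);p("scene",416.7,204.2,.098);p("scene",447.5,195.5,.098)
p("side",323.5,306,.107);p("side",322.5,341,.107)
p("scene",400,217,.1);p("side",345/4+0-4+270-0,290,.1)
p("scene",313.7,281,.07);p("side",305,241,.07)
p("scene",230,335,.07)
E
```

```text
('scene', 432, 200, 0.1) [ 0.441 -0.277  0.1  ]
('scene', 416.7, 204.2, 0.098) [ 0.455 -0.244  0.098]
('scene', 447.5, 195.5, 0.098) [ 0.431 -0.32   0.098]
('side', 323.5, 306, 0.107) [ 0.458 -0.248  0.107]
('side', 322.5, 341, 0.107) [ 0.443 -0.335  0.107]
('scene', 400, 217, 0.1) [ 0.446 -0.173  0.1  ]
('side', 352.25, 290, 0.1) [ 0.521 -0.202  0.1  ]
('scene', 313.7, 281, 0.07) [0.452 0.059 0.07 ]
('side', 305, 241, 0.07) [0.46  0.029 0.07 ]
('scene', 230, 335, 0.07) [0.449 0.236 0.07 ]
```

View pics/m2.png

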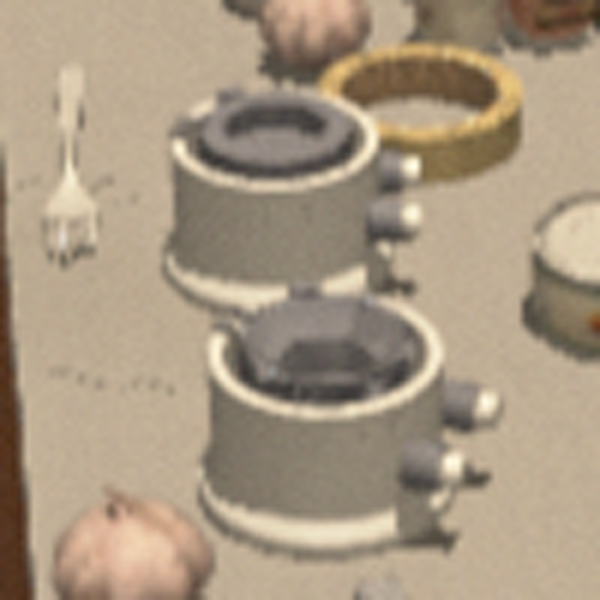

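Now the key is clear, at about (0.445,-0.29) with bar yaw about 1.40. The sockets look as described. I'll go above the key and take a look with the wrist camera.

```bash
python3 - <<'E'
from h import *
arm.movep([.445,-.29,.32],ori(1.4))
arm.move_gripper(0.6)
P=pose(); im=snapshot("wrist"); cv2.imwrite("pics/w1.png",im); np.savez("w1.npz",p=P[0],q=P[1])
print(P,arm.read_joint_positions(),arm.read_time())
E
```

```text
(array([ 0.4449366 , -0.29019398,  0.319967  ]), array([ 7.64981348e-01,  6.44052433e-01,  1.44978284e-05, -2.37819925e-06])) [ 0.7939177   0.43528496 -0.37688937  1.73686996  0.18491815  1.00438848
  0.17833167] 2.2417
```

View pics/w1.png

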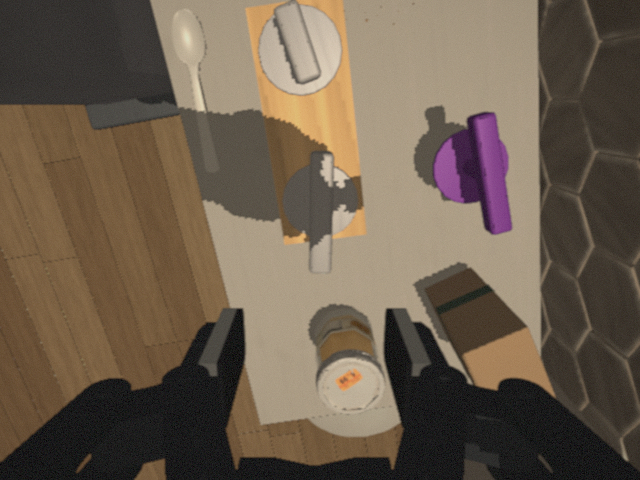

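The long steel bar spans (322,152) to (320,272), nearly parallel to the tool x axis. The slim key is at (298,42), purple at (490,172), and the jar at (350,385).

```bash
python3 - <<'E'
from h import *
d=np.load("w1.npz");P=(d['p'],d['q'])
a=ray("wrist",320,271,.107,P);b=ray("wrist",321.5,152.5,.107,P);c=(a+b)/2
yaw=np.arctan2(*(b-a)[[1,0]]);print(a,b,np.linalg.norm(b-a),c,yaw,ray("wrist",350,385,.1,P))
arm.movep([c[0],c[1],.22],ori(yaw))
arm.line_to([c[0],c[1],.152],.12)
arm.move_gripper(0.0,70)
print(arm.read_opening(),arm.read_finger_force(),arm.read_ft_force(),arm.read_time())
arm.line_to([c[0],c[1],.24],.15)
print(arm.read_opening(),arm.read_finger_force(),arm.read_ft_force(),pose())
q=ori(1.65)
print(arm.ik([.455,.045,.31],q))
arm.movep([.455,.045-.06,.31],q)
P=pose(); im=snapshot("wrist"); cv2.imwrite("pics/w2.png",im); np.savez("w2.npz",p=P[0],q=P[1],yaw=yaw)
print(P,arm.read_joint_positions(),arm.read_time())
E
```

```text
[ 0.44453288 -0.32281383  0.107     ] [ 0.45926506 -0.24131717  0.107     ] 0.08281752588607383 [ 0.45189897 -0.2820655   0.107     ] 1.3919573726382097 [ 0.45145959 -0.42634496  0.1       ]
0.1755951698201515 68.7501847743988 [-2.38678278e+00  2.14960823e-03  5.99353823e+00] 3.85
0.17452748413597677 68.27485084533691 [-0.09211723 -0.02428831 -2.25576012] (array([ 0.45110231, -0.28178361,  0.23892665]), array([ 7.67433173e-01,  6.41127760e-01, -4.79522475e-04, -1.13577789e-03]))
[ 0.23163971  0.34720346 -0.50689893  1.934843    0.21059111  0.9111999
 -0.30062415]
(array([ 0.45505566, -0.01701787,  0.30933055]), array([ 6.79766520e-01,  7.33428045e-01, -8.84532388e-04, -7.35539494e-06])) [ 0.35680708  0.34370311 -0.49132139  1.93978922  0.20425135  0.90783612
 -0.16184503] 5.7
```

View pics/w2.png

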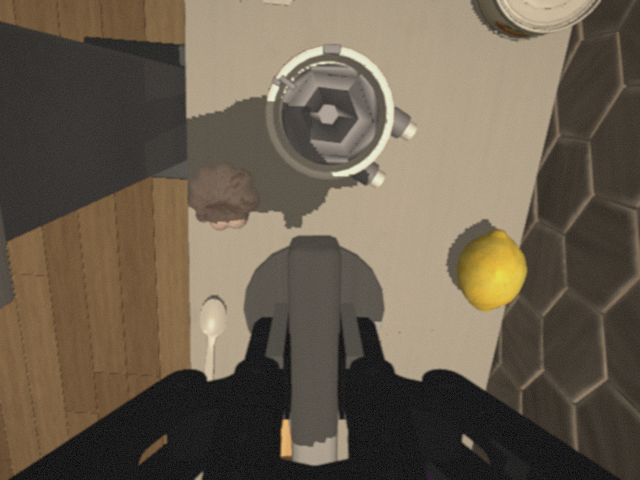

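The key is held and its bar is aligned with the tool x axis. The hex socket is at (331,112), with the narrow mark and rib near (285,82) and the broad mark at (333,48). Enlarging.

```bash
python3 - <<'E'
import cv2
im=cv2.imread("pics/w2.png")
cv2.imwrite("pics/c2.png",cv2.resize(im[40:190,260:400],(560,600),interpolation=cv2.INTER_CUBIC))
E
```

```text
(no output)
```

View pics/c2.png

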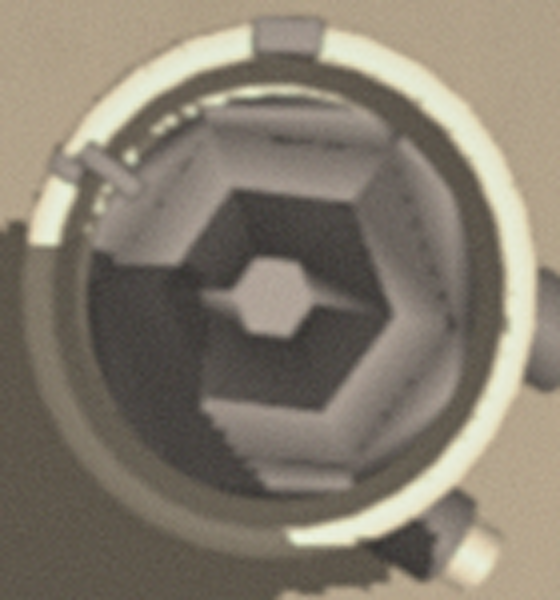

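```bash
python3 - <<'E'
from h import *
d=np.load("w2.npz");P=(d['p'],d['q'])
def w(pts,z): return np.array([ray("wrist",260+x/4,40+y/4,z,P) for x,y in pts])
m=w([(235,190),(355,203),(390,305),(325,410),(203,405),(180,270)],.058)
fl=w([(243,258),(300,256),(322,297),(298,335),(245,335),(225,298)],.026)
for v in(m,fl):
    c=v.mean(0); r=v-c; a=np.degrees(np.arctan2(r[:,1],r[:,0])); print(c,a.round(1),np.linalg.norm(r[:,:2],axis=1).round(4), "vertex mod60",np.degrees(np.angle(np.exp(6j*np.radians(a)).mean()))/6)
# pod rim ellipse pts
rim=w([(280,28),(532,290),(290,548),(28,290)],.07);print(rim.round(4),rim.mean(0))
rib=w([(110,170)],.07)[0];nm=w([(65,163)],.07)[0];bm=w([(288,35)],.07)[0]
for c in (fl.mean(0),rim.mean(0)):
  print([np.degrees(np.arctan2(*(x-c)[[1,0]])) for x in(rib,nm,bm)])
Rt=Ro.from_quat(P[1]).as_matrix(); e=ray("wrist",315,238,P[0][2]-.054+.009,P); print("bar end in tool",Rt.T@(e-P[0]))
print("slip yaw", np.degrees(d['yaw']))
E
```

```text
[0.46230038 0.0562762  0.058     ] [ 118.9   55.9    1.1  -62.8 -122.7  169.3] [0.0201 0.0206 0.0196 0.0212 0.0234 0.0188] vertex mod60 -3.305225286720992
[0.46166638 0.05565931 0.026     ] [ 132.9   59.2    4.   -50.2 -121.8 -174.1] [0.0093 0.0093 0.0098 0.009  0.009  0.0093] vertex mod60 4.97676333069542
[[0.4579 0.0992 0.07  ]
 [0.5048 0.0613 0.07  ]
 [0.4672 0.0136 0.07  ]
 [0.4182 0.0547 0.07  ]] [0.46202973 0.05719364 0.07      ]
[np.float64(147.4272577288107), np.float64(152.30692757469456), np.float64(93.16621502042436)]
[np.float64(149.8175807447462), np.float64(154.35716675992217), np.float64(93.7895960471766)]
bar end in tool [0.04550682 0.00171729 0.04494359]
slip yaw 79.75328271428823
```

Socket centre is about (0.462,0.0565). Its vertices lie at about 0° mod 60°, so the bar yaw must be near 120°. The rib sits about 5° past the narrow mark. I'll insert with the bar at 119°.

```bash
python3 - <<'E'
from h import *
t=np.array([.462,.0565]);y=np.radians(119);q=ori(y)
off=-.0015*np.array([np.cos(y),np.sin(y)])
x=t+off
arm.movep([*x,.27],q)
p=arm.read_tool_pos(); x=x+(t+off-np.array(p[:2]))
F0=np.array(arm.read_ft_force());print(p,F0,np.array(arm.read_wrist_torque()).round(2))
for z in [.225,.205,.19,.182,.176,.172,.169,.167,.165]:
    arm.line_to([*x,z],.1)
    F=np.array(arm.read_ft_force())-F0; p=arm.read_tool_pos();print(z,np.round(p,4),F.round(1),np.array(arm.read_wrist_torque()).round(2))
    if F[2]>15: break
print(arm.read_joint_positions(),arm.read_opening(),arm.read_time())
cv2.imwrite("pics/s3.png",snapshot("side")); cv2.imwrite("pics/sc3.png",snapshot("scene"))
a=cv2.imread("pics/s3.png");b=cv2.imread("pics/sc3.png")
f=lambda i,x,y:cv2.resize(i[y:y+150,x:x+100],(400,600),interpolation=cv2.INTER_CUBIC)
cv2.imwrite("pics/c3.png",np.hstack([f(a,255,150),f(b,265,190)]))
E
```

```text
[0.46284189 0.05459406 0.26884032] [ 0.53677254 -0.36134743 -1.58026817] [-0.08 -0.02  0.01]
0.225 [0.4631 0.0552 0.2254] [-0.9  0.8 -0.6] [ 0.06  0.02 -0.01]
0.205 [0.4627 0.0558 0.2052] [-0.8  0.3 -0.3] [ 0.05 -0.03  0.03]
0.19 [0.4625 0.0558 0.1901] [-0.5 -0.7 -0.3] [ 0.02 -0.02  0.02]
0.182 [0.4625 0.0558 0.1821] [-0.4  0.8 -1.3] [0.06 0.06 0.02]
0.176 [0.4624 0.0558 0.1758] [-1.1  0.9 -0.6] [ 0.07  0.05 -0.05]
0.172 [0.4624 0.0558 0.1718] [-0.7  0.7 -0.9] [ 0.03  0.12 -0.01]
0.169 [0.4624 0.0558 0.1688] [-1.6  0.5 -0.8] [ 0.09  0.18 -0.02]
0.167 [0.4639 0.0565 0.1685] [-1.9  1.7  9.6] [-0.03  0.27  0.06]
0.165 [0.4647 0.0576 0.1682] [-3.8  1.4 23.4] [ 0.2   0.87 -0.04]
[ 0.14926588  0.58290557 -0.46643644  2.07911712  0.47331043  0.57456241
 -0.14556915] 0.17388418496645436 8.8667
```

View pics/c3.png

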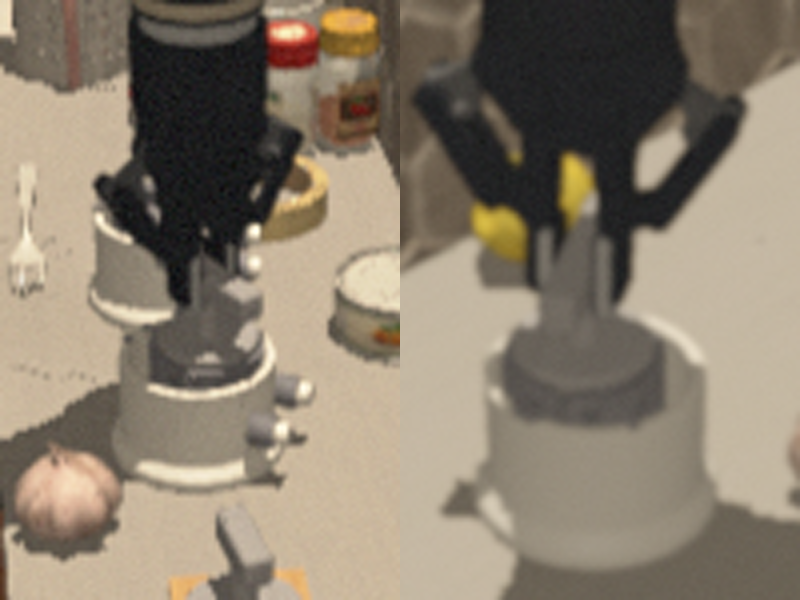

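The key is seated: contact came at TCP z 0.168, as predicted, and the collar is on the cap. Now I'll turn it clockwise.

```bash
python3 - <<'E'
from h import *
x=np.array([.463,.0563])
q0=arm.read_joint_positions()
for a in list(range(111,70,-8))+list(range(68,44,-2)):
    arm.line_to([*x,.1672],.1,ori(np.radians(a)))
    R=Ro.from_quat(arm.read_eef_rot()).as_matrix(); ya=np.degrees(np.arctan2(R[1,0],R[0,0]))
    T=np.array(arm.read_wrist_torque()); F=np.array(arm.read_ft_force()); print(a,ya.round(1),np.round(arm.read_tool_pos(),4),F.round(1),T.round(2),round(arm.read_time(),2))
    if abs(T[2])>1.5 or np.linalg.norm(F)>60: break
cv2.imwrite("pics/s4.png",snapshot("side"));cv2.imwrite("pics/sc4.png",snapshot("scene"))
E
```

```text
111 111.2 [0.4642 0.0568 0.1685] [-1.  -0.1  9.1] [ 0.06  0.3  -0.07] 9.26
103 103.2 [0.4643 0.0568 0.1685] [-0.2  0.4  9.7] [ 0.01  0.23 -0.02] 9.55
95 95.2 [0.4644 0.0568 0.1685] [-0.4  0.6  9.2] [-0.    0.21 -0.02] 9.84
87 87.2 [0.4644 0.0567 0.1685] [-1.4  0.1  9.5] [-0.02  0.19 -0.06] 10.13
79 79.2 [0.4645 0.0567 0.1685] [-0.7 -0.3  9.3] [-0.04  0.18 -0.08] 10.43
71 71.2 [0.4645 0.0567 0.1685] [-0.3  0.4  9.7] [-0.03  0.2  -0.03] 10.72
68 68.2 [0.4645 0.0566 0.1685] [0.2 0.1 9.1] [ 0.    0.16 -0.04] 10.97
66 66.2 [0.4646 0.0566 0.1685] [-1.2 -0.1  7.9] [-0.04  0.17  0.02] 11.22
64 64.2 [0.4646 0.0566 0.1685] [-0.4  0.6  8.9] [-0.02  0.15 -0.03] 11.47
62 62.2 [0.4646 0.0566 0.1685] [-0.6  0.2  8.9] [-0.02  0.15  0.  ] 11.72
60 60.2 [0.4646 0.0566 0.1685] [-0.4  0.3  8.9] [-0.04  0.17  0.01] 11.97
58 58.2 [0.4646 0.0566 0.1685] [-0.9  0.3  9. ] [-0.06  0.12  0.22] 12.22
56 56.4 [0.4646 0.0568 0.1685] [-0.6 -0.3  9.9] [-0.06  0.15  0.46] 12.47
54 54.5 [0.4646 0.0569 0.1685] [-0.1  1.   8.8] [-0.02  0.13  0.74] 12.72
52 52.6 [0.4646 0.0571 0.1685] [-0.7  0.1  9.3] [-0.01  0.1   1.06] 12.97
50 50.7 [0.4647 0.0572 0.1686] [-1.4 -0.2  9.3] [-0.06  0.1   1.34] 13.22
48 48.8 [0.4647 0.0573 0.1686] [-1.3  0.5  9.1] [-0.04  0.18  1.56] 13.47
```

The hard stop was felt from about 59°, and the torque built up to 1.5 N m. I'll ease off partly, release, lift clear and look.

```bash
python3 - <<'E'
from h import *
x=np.array([.463,.0563]);a=48
while arm.read_wrist_torque()[2]>.5 and a<56:
    a+=1; arm.line_to([*x,.1685],.1,ori(np.radians(a)))
print(a,arm.read_wrist_torque(),arm.read_ft_force())
arm.move_gripper(0.55)
print(arm.read_opening(),arm.read_ft_force())
p=arm.read_tool_pos()
arm.line_to([*p[:2],.25],.12)
arm.movep([.464,-.01,.31],ori(1.65))
P=pose(); im=snapshot("wrist"); np.savez("w5.npz",p=P[0],q=P[1])
b=snapshot("scene"); cv2.imwrite("pics/w5.png",im)
f=lambda i,x,y:cv2.resize(i[y:y+150,x:x+100],(400,600),interpolation=cv2.INTER_CUBIC)
cv2.imwrite("pics/c5.png",np.hstack([cv2.resize(im[0:200,230:430],(500,600)),f(b,265,190)[:, :300]]))
print(arm.read_time())
E
```

```text
55 [0.00958021 0.03497169 0.39681697] [0.48419458 0.31908948 4.93951094]
0.5502023557719896 [ 0.58992057 -1.42040114 -0.5414886 ]
17.4167
```

View pics/c5.png

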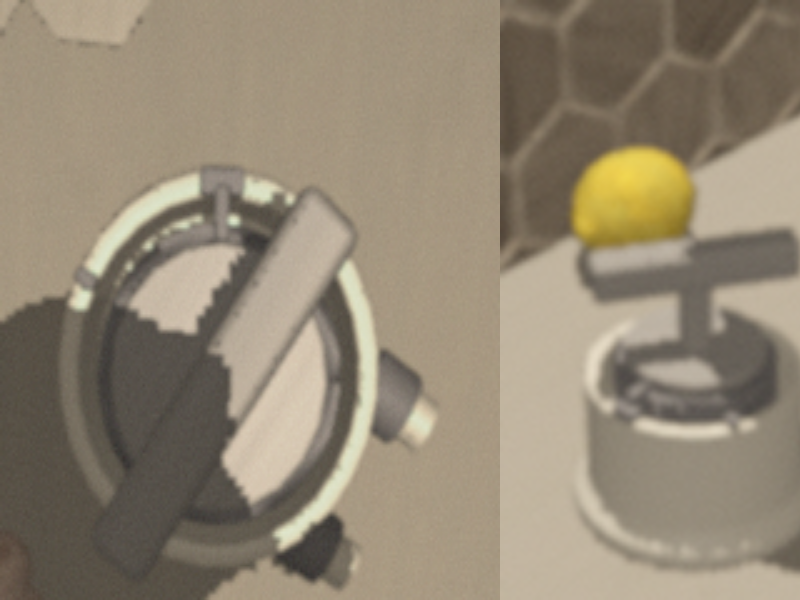

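The rib at crop (222,215) now points straight at the broad mark at (222,182). The key stands upright and seated, and the robot is clear, so I'm handing in.

```bash
python3 -c "
from station import ticket;print(ticket.finish_job())"
```

```text
the job is handed in; nothing more can be done
None
```

I locked the hex-socket cap and handed the job in at about 17.5 s: I turned it clockwise to its stop, and the last picture shows the rib on the broad mark, the hex key standing upright in the socket and the gripper clear; I never touched the slim key, which was left in the rack.

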